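# Weigh the sample pot from behind the bottles

### The arm

A 6-joint arm with a two-finger parallel gripper is mounted at the origin on the work surface. World frame = base frame: x ahead of the robot, y to its left, z up, the work surface at z = 0. Lengths are in mm, angles in rad, forces in N, time in s.
With the tool pointing down it reaches from about 350 to 975 mm from the base axis. Payload 7.1 kg.
Tool frame: the origin (TCP) lies midway between the tips of the shut fingers; the grasp point (between the pads) lies 19 mm behind it (ctrl.grip_depth is the distance from the TCP to the grasp point, in mm); z points along the fingers, y is the line along which they close (so a half turn about z gives the same grasp; the last joint's range is limited). The gripper opens to 88 mm and grips with 3 to 60 N. Pads are 20 mm wide; open, the fingers measure 115 mm over their backs; the gripper's body (75 mm by 178 mm) begins 61 mm behind the grasp point.
Start: joints at [-1.134, 0.423, 1.63, -0, 1.089, -0.019], TCP at [275.127, -561.168, 222.675] pointing down, gripper open.
Joint ranges: [-3, 3], [-0.9, 2.11], [0.09, 2.58], [-1.31, 4.45], [0.11, 2.69], [-2.54, 2.54]. Speed limits (rad/s): [2.39, 2.39, 3.01, 3.14, 3.14, 3.14].

### API

Orientations are given as a rotation vector (axis times angle).
In Python, from workcell import get_obs, vision, ctrl gives the robot as it stands.
- The arm moves only by the tool step_arm, never from a script. Its argument "plan" is a list of rows, each a list of 7 numbers: the opening, from -1 (shut) to 1 (fully open), then the shift along the tool's x, y, z as a fraction of full scale, then the turn, a rotation vector about the tool's x, y, z as a fraction of full scale. In form: [[fingers, dx, dy, dz, wx, wy, wz], ...]. A call has 1 to 20 rows; each row shifts and turns the commanded pose from where the row before left it, along the tool's axes as they then stand; what a row does not reach is not made up. Full scale, the value 1, is 50 mm for a shift and 0.12 rad for a turn. A row lasts 1/8 s, in which the tool goes at most 62.5 mm and 10.7 degrees, less where a joint would pass 70% of its speed; a pose out of reach is approached as far as the arm can. A call with a number of a shift or a turn outside -1 to 1 is refused whole. A call with a gripper value outside its range is refused whole. The fingers move at their own pace and stop on an object; the grip force is fixed at half the most. Time passes only in rows, so rows that do not move let the fingers close. It gives the time, the measured TCP pose, the force, the opening and the grip force at its end, in the units of the state.
- get_obs(): the state, without advancing time (a new reading comes with each control period).
- vision.get_image(name): name is "scene" or "top" or "wrist"; returns a dict with "pixels" (400x640x3 uint8, red, green, blue), "depth" (400x640 float32, mm along the optical axis (not along the pixel's ray), 0 where there is no reading), "fx", "fy", "cx", "cy" (pixels), "T" (4x4, takes a point from camera to world coordinates); the wrist camera has in their place "T_tool_cam" (4x4, takes a point from camera to tool coordinates, whose origin is the TCP and whose axes are the flange's). Camera axes: x right, y down, z forward; pixel columns grow to the right and rows downward; lengths in mm; the calibration is good to about 2 mm. A picture is of the moment at which its call begins: read the wrist's pose just before it.
- ctrl.close_job(): hands the job in; it is judged then, once.
The state is a dict: "t": time; "qpos": joint angles; "qvel": joint speeds; "joint_torque": joint torques, N m; "ee_pos": TCP position; "orientation": TCP orientation; "ft_force": force on the tool from outside, world axes, zero at the start; "moment": the same for the moment, N m; "width": finger opening in mm; "grasp_force": force on a finger pad.
Only numpy, scipy, OpenCV 4.12 (cv2) and the standard library are available. Lean on these libraries where they do the work, as an engineer would, in place of code of your own. Each camera call takes 0.05 s, during which the arm holds its last target. There are 200 camera calls.

### The job

The squat sample pot stands at the back of the grey spill tray, behind and between three tall containers. First move all three containers onto the long steel side tray, then stand the pot gently in the middle of the balance pan and leave it there. Only then put every container back upright in the very spot in the spill tray where it stood at the start; do not tip anything, and leave the rubber stopper and the small vial where they are.

Things in the scene. Friction and masses are not known exactly. Their poses are not given: they have to be found in the camera images.
- sample_pot: Task thing: squat white pot with a flat white lid, 54 mm across the lid (body 52 mm), 48 mm high, 140 g; the grey disc on its lid is flat. Grip it across the diameter about 30 mm above its foot. Origin: centre of its underside, z up.
- reagent_bottle: Task thing: amber glass narrow-neck bottle, 56 mm across and 138 mm high, 300 g. Straight body up to 74 mm, shoulder up to 94 mm, neck 28 mm across, black cap 31 mm across from 108 to 138 mm: grip the cap about 120 mm above the foot. Origin: centre of its underside, z up.
- wide_bottle: Task thing: white plastic wide-mouth bottle, 56 mm across and 120 mm high, 220 g. Shoulder from 76 to 88 mm, wide ribbed white cap 48 mm across from 88 to 120 mm: grip the cap about 108 mm above the foot. Origin: centre of its underside, z up.
- canister: Task thing: plain straight aluminium canister, 50 mm across and 120 mm high, flat top, 250 g: grip the wall about 95 mm above the foot. Origin: centre of its underside, z up.
- bay: Grey spill tray, fixed, 210 (x) by 260 (y) by 22 mm high, walls 4 mm, floor 4 mm above the table. Origin: centre of its underside; x points to its back. The pot stands in its back half, one container before it (-x), one to its left and one to its right, in any order. Fingers closing along its x axis fit between the containers; close along y on the pot once they are gone.
- side_tray: Long steel tray, fixed, 340 (x) by 130 (y) by 14 mm high, walls 4 mm, flat floor 4 mm above the table: the area for the cleared containers, which stand well in a row along its x axis at -80, 0 and +80 mm from the origin. Origin: centre of its underside. The small vial stands near its +x end.
- balance: White laboratory balance, fixed, with a round steel pan 112 mm across whose flat top is 72 mm above the table; housing 170 mm wide (y), from 140 mm before (-x) to 70 mm behind the pan's centre, 55 mm high (display strip up to 63 mm). Origin: on the table surface straight under the centre of the pan, z up.
- stopper: Bystander: black rubber stopper, 30 mm across, 26 mm high, loose in a front corner of the spill tray. Origin: centre of its underside.
- vial: Bystander: small glass vial with black cap, 22 mm across, 42 mm high, loose near the +x end of the side tray. Origin: centre of its underside.
There are look-alikes about, which are no part of the job. Leave any blue or red look-alike of the reagent_bottle alone.

How it is judged (in metres and radians):
On the way, in this order (a step that is already met when the one before it is completed fails the run):
1. all three containers stand on the side tray while the pot is still in its place (x of reagent_bottle in the frame of side_tray between -0.165 and 0.165 m and y of reagent_bottle in the frame of side_tray between -0.06 and 0.06 m and z of reagent_bottle in the frame of side_tray between -0.002 and 0.01 m and angle between each of reagent_bottle, wide_bottle, canister's own z axis and vertical below 0.1 rad and linear speed of each of reagent_bottle, wide_bottle, canister below 0.03 m/s and x of wide_bottle in the frame of side_tray between -0.165 and 0.165 m and y of wide_bottle in the frame of side_tray between -0.06 and 0.06 m and z of wide_bottle in the frame of side_tray between -0.002 and 0.01 m and x of canister in the frame of side_tray between -0.165 and 0.165 m and y of canister in the frame of side_tray between -0.06 and 0.06 m and z of canister in the frame of side_tray between -0.002 and 0.01 m and distance of sample_pot from where it was at the start of the episode below 0.03 m), for 0.2 s.
2. the pot stands in the middle of the balance pan while the three containers are still on the side tray (horizontal distance between sample_pot and balance below 0.015 m and z of sample_pot in the frame of balance between 0.068 and 0.077 m and angle between each of sample_pot, reagent_bottle, wide_bottle, canister's own z axis and vertical below 0.1 rad and linear speed of each of sample_pot, reagent_bottle, wide_bottle, canister below 0.03 m/s and x of reagent_bottle in the frame of side_tray between -0.165 and 0.165 m and y of reagent_bottle in the frame of side_tray between -0.06 and 0.06 m and z of reagent_bottle in the frame of side_tray between -0.002 and 0.01 m and x of wide_bottle in the frame of side_tray between -0.165 and 0.165 m and y of wide_bottle in the frame of side_tray between -0.06 and 0.06 m and z of wide_bottle in the frame of side_tray between -0.002 and 0.01 m and x of canister in the frame of side_tray between -0.165 and 0.165 m and y of canister in the frame of side_tray between -0.06 and 0.06 m and z of canister in the frame of side_tray between -0.002 and 0.01 m), for 0.2 s.
At the end, for the whole second after the job is handed in: The pot stands upright and at rest on the balance pan within 15 mm of its centre, and each of the three containers stands upright and at rest within 15 mm of where it itself stood at the start (horizontal distance between sample_pot and balance below 0.015 m and z of sample_pot in the frame of balance between 0.068 and 0.077 m and angle between each of sample_pot, reagent_bottle, wide_bottle, canister's own z axis and vertical below 0.1 rad and linear speed of each of sample_pot, reagent_bottle, wide_bottle, canister below 0.03 m/s and distance of each of reagent_bottle, wide_bottle, canister from where it was at the start of the episode below 0.015 m); the robot touches nothing.
It fails at once if a container or the pot is tipped (more than 35 degrees) (angle between any of reagent_bottle, wide_bottle, canister, sample_pot's own z axis and vertical above 0.6 rad).
It fails at once if the pot is dropped or slammed onto the balance pan (comes down on it faster than 0.35 m/s) (horizontal distance between sample_pot and balance below 0.07 m and z of sample_pot in the frame of balance below 0.09 m and linear speed of sample_pot above 0.35 m/s).
It fails at once if the stopper or vial is disturbed (moved more than 25 mm) (distance of any of stopper, vial from where it was at the start of the episode above 0.025 m).
It also fails if it takes over 144 s, if anything falls off the work surface, if the arm or the gripper's body presses on something with over 40 N, if the wrist force passes 120 N, or if a joint passes its speed limit or range.

## Working session

There is one attempt and no reset: what is moved stays moved. The work goes in short steps, Python scripts to look and compute and a tool call to move; the robot and the scene stay as the last step left them, time stands still between calls to the robot, and variables do not carry over. Pictures are saved under pics/ and viewed, at most 14 in all, crops included, and the job is handed in when it is done.

Besides the shell and the picture viewer there is one more tool, called after "Request:" as name(argument=value, ...), one argument or row to a line, values as JSON. step_arm: Moves the arm, as the interface text tells. Its arguments: {"type":"object","properties":{"plan":{"type":"array","items":{"type":"array","items":{"type":"number","minimum":-1,"maximum":1}}}},"required":["plan"]}

```bash
mkdir -p pics; ls; python3 - <<'E'
from workcell import get_obs, vision, ctrl
import cv2,numpy as np
print(get_obs())
for n in("top","scene"):
    d=vision.get_image(n); cv2.imwrite(f"pics/{n}0.png",d["pixels"][:,:,::-1]); np.savez(f"{n}0.npz",**d)
    print(n,d["fx"],d["cx"],d["cy"],d["T"])
E
```

```text
pics
{'t': 0.0, 'qpos': array([-1.13401943e+00,  4.23838897e-01,  1.63069961e+00, -7.77977585e-06,
        1.08855850e+00, -1.89794926e-02]), 'qvel': array([ 0.00074908, -0.00032662, -0.00121688,  0.00224792, -0.0024219 ,
       -0.00016841]), 'joint_torque': array([-1.64544857e-03, -5.44640994e+01, -2.73669577e+01,  6.42694300e-02,
        2.28848727e-02, -1.22749711e-04]), 'ee_pos': array([ 274.88746909, -560.68855434,  221.89911849]), 'orientation': array([-3.05894244e+00, -7.09393966e-01,  5.00406367e-04]), 'ft_force': array([-0.61483466, -1.10025292,  0.55842   ]), 'moment': array([-0.02180385,  0.02540637,  0.03522031]), 'grasp_force': 0.0, 'width': 87.8246755139127}
top 477.6091886950752 313.4748558950253 199.96544567800112 [[-8.77073557e-04 -9.98417933e-01  5.62215501e-02  4.10387224e+02]
 [-9.99875116e-01  1.76271050e-03  1.57049698e-02 -8.02172342e+01]
 [-1.57792258e-02 -5.62007545e-02 -9.98294792e-01  1.40608462e+03]
 [ 0.00000000e+00  0.00000000e+00  0.00000000e+00  1.00000000e+00]]
scene 394.90010675343376 314.98513543300993 192.35801454285343 [[-5.91322496e-01  5.43724198e-01 -5.95568387e-01  1.17136410e+03]
 [ 8.06185179e-01  3.80176833e-01 -4.53355306e-01  4.24025366e+02]
 [-2.00789466e-02 -7.48217597e-01 -6.63149503e-01  7.68460859e+02]
 [ 0.00000000e+00  0.00000000e+00  0.00000000e+00  1.00000000e+00]]
```

View pics/top0.png

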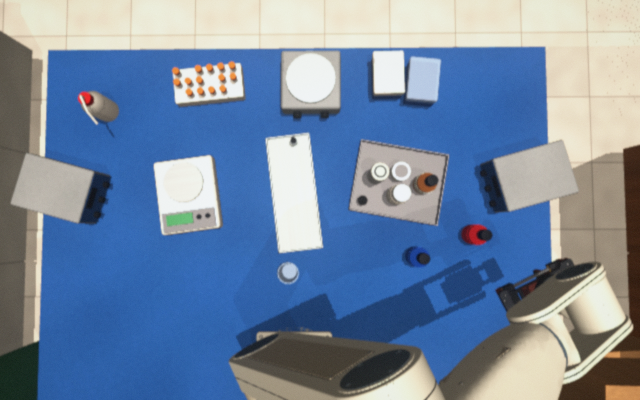

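View pics/scene0.png

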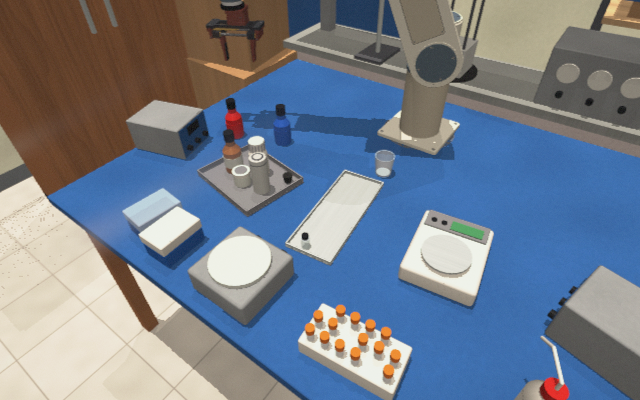

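The top view has x pointing up and y to the left. The pot is at (401,171), canister at (380,172), white bottle at (400,193) and amber bottle at (427,182). The stopper is at (362,201), vial at (293,141) and pan at (185,182). The blue bottle at (418,257) and the red one at (477,235) are the look-alikes.

```bash
cat > h.py <<'E'
import numpy as np,cv2
def world(d,T=None):
    T=d["T"] if T is None else T
    v,u=np.mgrid[0:400,0:640]; z=d["depth"]
    P=np.stack([(u-d["cx"])/d["fx"]*z,(v-d["cy"])/d["fy"]*z,z,np.ones_like(z)],-1)
    W=(P@T.T)[...,:3]; W[z==0]=np.nan; return W
def blob(W,uv,r,z0,z1):
    u,v=uv; m=np.zeros(W.shape[:2],np.uint8); m[v-r:v+r,u-r:u+r]=1
    m&=(W[...,2]>z0)&(W[...,2]<z1)
    pts=W[m>0]; c,s,a=cv2.minAreaRect(pts[:,:2].astype(np.float32))
    return np.round(c,1),np.round(s,1),round(a,1),len(pts),np.round(np.median(pts[:,2]),1),np.round(pts[:,:2].mean(0),1)
E
python3 - <<'E'
from h import *
d=np.load("top0.npz");W=world(d)
for n,uv,r,a,b in [("amber",(427,182),16,130,155),("white",(400,193),15,114,135),("can",(380,172),14,114,135),("pot",(401,171),14,42,62),
 ("stopper",(362,201),9,20,40),("vial",(293,141),9,35,60),("pan",(185,182),40,66,80),
 ("tray",(294,193),62,8,22),("trayfloor",(294,200),48,1,8),("bay",(400,183),60,15,30)]:
    print(n,*blob(W,uv,r,a,b))
for uv in [(290,180),(300,220),(400,215),(380,215)]: print(uv,W[uv[1],uv[0]])
# colour-outline corners of trays
for n,(u0,v0,u1,v1) in {"tray":(255,122,335,262),"bay":(340,130,460,235)}.items():
    c=d["pixels"][v0:v1,u0:u1].astype(int); m=((c[...,2]-c[...,0])<60).astype(np.uint8)
    cs,_=cv2.findContours(m,0,1); c=max(cs,key=cv2.contourArea)
    box=cv2.boxPoints(cv2.minAreaRect(c))+[u0,v0]
    zz=14 if n=="tray" else 22
    R=np.c_[(box-[d["cx"],d["cy"]])/d["fx"],np.ones(4)]@d["T"][:3,:3].T; o=d["T"][:3,3]
    q=o+R*((zz-o[2])/R[:,2])[:,None]; print(n,q.round(0)[:,:2].tolist(),q.mean(0).round(1),np.linalg.norm(np.diff(q,axis=0),axis=1).round(0))
E
```

```text
amber [ 536.4 -375.6] [28.3 30.3] 47.6 113 141.3 [ 535.6 -374.6]
white [ 517.1 -291. ] [76.6 47.9] 24.4 259 123.3 [ 503.6 -296. ]
can [ 561.7 -238.5] [46.9 46.4] 88.9 268 123.7 [ 561.1 -238. ]
pot [ 571.4 -308. ] [51.8 52.1] 87.5 283 52.0 [ 570.6 -306.9]
stopper [ 479.4 -194.6] [26.9 49.5] 67.2 83 29.4 [ 487.5 -197.8]
vial [6.607e+02 4.000e-01] [17.9 16.4] 87.9 39 45.2 [6.61e+02 1.00e-01]
pan [514.  305.8] [161.  124.9] 6.7 1225 71.6 [537.1 308.7]
tray [510.6  -8.3] [348.7 355.1] 6.3 834 11.1 [513.8  -8.5]
trayfloor [491.9   1.3] [281.5 280.9] 90.0 4593 3.4 [491.1  -1.9]
bay [ 542.5 -306.3] [260.2 210.8] 79.9 605 21.5 [ 539.1 -304. ]
(290, 180) [548.62579495  11.1541892    2.32060825]
(300, 220) [430.53429686 -18.52312765   3.28976841]
(400, 215) [ 444.78022407 -311.11712312    5.82625792]
(380, 215) [ 445.05873097 -253.79673223   -2.48260862]
tray [[674.0, 87.0], [690.0, -46.0], [349.0, -86.0], [334.0, 46.0]] [5.117e+02 1.000e-01 1.400e+01] [134. 342. 133.]
bay [[459.0, -157.0], [668.0, -194.0], [621.0, -455.0], [413.0, -415.0]] [ 540.4 -305.1   22. ] [213. 264. 212.]
```

```bash
cat >> h.py <<'E'
def disc(W,xy,R,z0,z1):
    c=np.array(xy,float); m=(W[...,2]>z0)&(W[...,2]<z1); P=W[m][:,:2]
    for i in range(30): 
        Q=P[np.hypot(*(P-c).T)<R+3]; c=Q.mean(0)
    return c.round(1),len(Q)
E
python3 - <<'E'
from h import *
d=np.load("top0.npz");W=world(d); s=np.load("scene0.npz"); S=world(s)
for n,xy,R,a,b in [("amber",(536,-375),15.5,134,150),("white",(504,-296),24,117,130),("can",(561,-238),25,117,130),("pot",(571,-307),27,46,60),
 ("pan",(537,309),56,68,77),("stopper",(485,-198),15,22,34),("vial",(661,0),11,38,50),("lookalike",(0,0),0,0,0)][:-1]:
    print(n,disc(W,xy,R,a,b),disc(S,xy,R,a-3,b+3))
E
```

```text
amber (array([ 535.8, -374.7]), 109) (array([ 542.1, -371.4]), 71)
white (array([ 503.6, -296.6]), 244) (array([ 509.7, -293.5]), 144)
can (array([ 561.1, -238. ]), 265) (array([ 567.9, -234.1]), 176)
pot (array([ 571. , -307.3]), 273) (array([ 575.7, -304.5]), 182)
pan (array([538.2, 308.6]), 1076) (array([544.4, 311.3]), 1559)
stopper (array([ 488.8, -198.8]), 72) (array([ 493.1, -197.1]), 64)
vial (array([ 6.612e+02, -1.000e-01]), 35) (array([665.7,   1.9]), 47)
```

Request:
step_arm(
  plan=[
    [1, 0, 0, -0.2, 0, 0, -0.93],
    [1, 0, 0, -0.2, 0, 0, -0.93],
    [1, 0, 0, -0.2, 0, 0, -0.93],
    [1, 0, 0, -0.2, 0, 0, -0.93],
    [1, 0, 0, -0.2, 0, 0, -0.93],
    [1, 0, 0, 0, 0, 0, -0.93],
    [1, 0, 0, 0, 0, 0, -0.93],
    [1, 0, 0, 0, 0, 0, -0.93],
    [1, 0, 0, 0, 0, 0, -0.93],
    [1, 0, 0, 0, 0, 0, -0.92],
    [1, 0.7, 0.6, 0, 0, 0, 0],
    [1, 0.7, 0.6, 0, 0, 0, 0],
    [1, 0.7, 0.6, 0, 0, 0, 0],
    [1, 0.7, 0.6, 0, 0, 0, 0],
    [1, 0.7, 0.6, 0, 0, 0, 0],
    [1, 0.7, 0.6, 0, 0, 0, 0],
    [1, 0.7, 0.6, 0, 0, 0, 0],
    [1, 0.4, 0.3, 0, 0, 0, 0],
    [1, 0, 0, 0, 0, 0, 0],
    [1, 0, 0, 0, 0, 0, 0],
  ],
)

```text
t: 2.6
ee_pos: [499.7, -296.6, 272.4]
orientation: [-2.221, -2.221, 0.001]
ft_force: [0.2, -0.1, -0.5]
width: 87.7
grasp_force: 0.0
```

```bash
cat >> h.py <<'E'
from scipy.spatial.transform import Rotation as Ro
def wrist():
    from workcell import get_obs, vision
    o=get_obs(); d=vision.get_image("wrist"); T=np.eye(4)
    T[:3,:3]=Ro.from_rotvec(o["orientation"]).as_matrix(); T[:3,3]=o["ee_pos"]
    return o,d,world(d,T@d["T_tool_cam"])
E
python3 - <<'E'
from h import *
o,d,W=wrist(); print(o["ee_pos"],o["orientation"],o["qpos"],d["T_tool_cam"].round(2))
cv2.imwrite("pics/w0.png",d["pixels"][:,:,::-1])
for n,xy,R,a,b in [("amber",(536,-375),15.5,134,150),("white",(504,-296),24,117,130),("can",(561,-238),25,117,130),("pot",(571,-307),27,46,60)]:
    try: print(n,disc(W,xy,R,a,b))
    except Exception as e: print(n,e)
E
```

```text
[ 499.69208146 -296.56239032  272.40779638] [-2.22125704e+00 -2.22092234e+00  7.05073847e-04] [-5.55927426e-01  3.05326296e-01  1.68283789e+00 -3.54312411e-04
  1.15401500e+00 -5.55633205e-01] [[   0.     -0.96   -0.27   73.5 ]
 [   1.      0.     -0.     -0.77]
 [   0.     -0.27    0.96 -163.22]
 [   0.      0.      0.      1.  ]]
amber (array([ 534.6, -371.6]), 668)
white (array([ 502.7, -294. ]), 1620)
can (array([ 559.5, -236.6]), 1955)
pot (array([ 569.3, -304.6]), 1351)
```

Request:
step_arm(
  plan=[
    [1, 0.05, 0.06, 0, 0, 0, 0],
    [1, 0, 0, 0.8, 0, 0, 0],
    [1, 0, 0, 0.8, 0, 0, 0],
    [1, 0, 0, 0.8, 0, 0, 0],
    [1, 0, 0, 0.6, 0, 0, 0],
    [1, 0, 0, 0.4, 0, 0, 0],
    [1, 0, 0, 0.18, 0, 0, 0],
    [1, 0, 0, 0, 0, 0, 0],
    [1, 0, 0, 0, 0, 0, 0],
    [-1, 0, 0, 0, 0, 0, 0],
    [-1, 0, 0, 0, 0, 0, 0],
    [-1, 0, 0, 0, 0, 0, 0],
    [-1, 0, 0, 0, 0, 0, 0],
    [-1, 0, 0, 0, 0, 0, 0],
    [-1, 0, 0, 0, 0, 0, 0],
  ],
)

```text
t: 4.53
ee_pos: [503.2, -293.7, 93.7]
orientation: [-2.222, -2.221, -0.0]
ft_force: [0.2, 0.3, 0.8]
width: 47.3
grasp_force: 30.0
```

Request:
step_arm(
  plan=[
    [-1, 0, 0, -0.3, 0, 0, 0],
    [-1, 0, 0, -0.7, 0, 0, 0],
    [-1, 0, 0, -1, 0, 0, 0],
    [-1, 0, 0, -1, 0, 0, 0],
    [-1, 0.2, 0, 0, 0, 0, 0],
    [-1, 0.6, -0.15, 0, 0, 0, 0],
    [-1, 0.7, -0.25, 0, 0, 0, 0],
    [-1, 0.7, -0.25, 0, 0, 0, 0],
    [-1, 0.7, -0.25, 0, 0, 0, 0],
    [-1, 0.7, -0.25, 0, 0, 0, 0],
    [-1, 0.7, -0.25, 0, 0, 0, 0],
    [-1, 0.7, -0.24, 0, 0, 0, 0],
    [-1, 0.5, 0, 0, 0, 0, 0],
    [-1, 0.22, 0, 0, 0, 0, 0],
    [-1, 0, 0, 0.4, 0, 0, 0],
    [-1, 0, 0, 0.8, 0, 0, 0],
    [-1, 0, 0, 0.8, 0, 0, 0],
    [-1, 0, 0, 0.5, 0, 0, 0],
    [-1, 0, 0, 0.2, 0, 0, 0],
    [-1, 0, 0, 0, 0, 0, 0],
  ],
)

```text
t: 7.02
ee_pos: [421.0, -7.9, 108.4]
orientation: [-2.221, -2.22, 0.001]
ft_force: [-0.6, 0.9, -2.2]
width: 47.7
grasp_force: 30.0
```

```bash
python3 - <<'E'
from h import *
from workcell import vision
d=vision.get_image("top"); cv2.imwrite("pics/top1.png",d["pixels"][100:300,150:470,::-1].repeat(2,0).repeat(2,1))
E
```

```text
(no output)
```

View pics/top1.png

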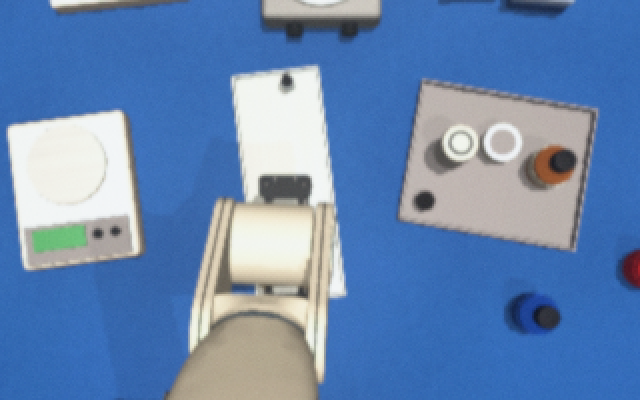

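The pot, canister and amber bottle are still in place, and the held white bottle is over the front of the side tray. I'll set it down there.

Request:
step_arm(
  plan=[
    [-1, 0, 0, 0.2, 0, 0, 0],
    [-1, 0, 0, 0.08, 0, 0, 0],
    [-1, 0, 0, 0, 0, 0, 0],
    [-1, 0, 0, 0, 0, 0, 0],
    [0.36, 0, 0, 0, 0, 0, 0],
    [0.36, 0, 0, 0, 0, 0, 0],
    [0.36, 0, 0, 0, 0, 0, 0],
    [0.36, 0, 0, -0.4, 0, 0, 0],
    [0.36, 0, 0, -0.8, 0, 0, 0],
    [0.36, 0, 0, -0.9, 0, 0, 0],
    [0.36, 0, 0, -0.9, 0, 0, 0],
    [0.36, -0.6, 0.27, 0, 0, 0, 0],
    [0.36, -1, 0.4, 0, 0, 0, 0],
    [0.36, -1, 0.4, 0, 0, 0, 0],
    [0.36, -1, 0.4, 0, 0, 0, 0],
    [0.36, -1, 0.4, 0, 0, 0, 0],
    [0.36, -1, 0.4, 0, 0, 0, 0],
    [0.36, -1, 0, 0, 0, 0, 0],
    [0.36, -0.6, 0, 0, 0, 0, 0],
    [0.36, -0.07, 0, 0, 0, 0, 0],
  ],
)

```text
t: 9.57
ee_pos: [534.3, -372.9, 244.2]
orientation: [-2.224, -2.218, 0.0]
ft_force: [-0.2, 0.1, -0.6]
width: 59.5
grasp_force: 0.0
```

Request:
step_arm(
  plan=[
    [0.36, 0, 0, 0, 0, 0, 0],
    [0.36, 0, 0, 0, 0, 0, 0],
  ],
)

```text
t: 9.82
ee_pos: [534.7, -369.9, 244.7]
orientation: [-2.22, -2.222, -0.0]
ft_force: [-0.3, -0.0, 0.7]
width: 59.8
grasp_force: 0.0
```

```bash
python3 - <<'E'
from h import *
o,d,W=wrist(); print(o["ee_pos"])
for n,xy,R,a,b in [("amber",(534.6,-371.6),15.5,134,150),("can",(559.5,-236.6),25,117,130),("pot",(569,-304.6),27,46,60)]:
    try: print(n,disc(W,xy,R,a,b))
    except Exception as e: print(n,e)
E
```

```text
[ 534.7094353  -369.93159029  244.71787434]
amber (array([ 534.9, -372.5]), 887)
can (array([ 559.9, -237.9]), 2911)
pot (array([ 569.6, -305.4]), 1783)
```

Request:
step_arm(
  plan=[
    [0.36, -0.05, 0, 0.4, 0, 0, 0],
    [0.36, 0, 0, 0.8, 0, 0, 0],
    [0.36, 0, 0, 0.8, 0, 0, 0],
    [0.36, 0, 0, 0.5, 0, 0, 0],
    [0.36, 0, 0, 0.29, 0, 0, 0],
    [0.36, 0, 0, 0, 0, 0, 0],
    [0.36, 0, 0, 0, 0, 0, 0],
    [-1, 0, 0, 0, 0, 0, 0],
    [-1, 0, 0, 0, 0, 0, 0],
    [-1, 0, 0, 0, 0, 0, 0],
    [-1, 0, 0, 0, 0, 0, 0],
    [-1, 0, 0, 0, 0, 0, 0],
  ],
)

```text
t: 11.38
ee_pos: [535.0, -373.9, 105.6]
orientation: [2.221, 2.221, 0.0]
ft_force: [0.2, 0.9, 2.8]
width: 30.4
grasp_force: 30.0
```

Request:
step_arm(
  plan=[
    [-1, 0, 0, -0.3, 0, 0, 0],
    [-1, 0, 0, -0.7, 0, 0, 0],
    [-1, 0, 0, -1, 0, 0, 0],
    [-1, 0, 0, -1, 0, 0, 0],
    [-1, 0, 0, -0.2, 0, 0, 0],
    [-1, 0.3, 0, 0, 0, 0, 0],
    [-1, 0.7, -0.1, 0, 0, 0, 0],
    [-1, 0.8, -0.1, 0, 0, 0, 0],
    [-1, 0.8, -0.1, 0, 0, 0, 0],
    [-1, 0.8, -0.1, 0, 0, 0, 0],
    [-1, 0.8, -0.1, 0, 0, 0, 0],
    [-1, 0.8, -0.08, 0, 0, 0, 0],
    [-1, 0.8, 0, 0, 0, 0, 0],
    [-1, 0.8, 0, 0, 0, 0, 0],
    [-1, 0.8, 0, 0, 0, 0, 0],
    [-1, 0.6, 0, 0, 0, 0, 0],
    [-1, 0.28, 0, 0, 0, 0, 0],
    [-1, 0, 0, 0, 0, 0, 0],
    [-1, 0, 0, 0, 0, 0, 0],
  ],
)

```text
t: 13.75
ee_pos: [505.4, 39.6, 264.6]
orientation: [-2.222, -2.22, 0.002]
ft_force: [0.0, 0.1, -3.2]
width: 30.3
grasp_force: 30.0
```

Request:
step_arm(
  plan=[
    [-1, -0.35, 0, 0, 0, 0, 0],
    [-1, -0.4, 0, 0, 0, 0, 0],
    [-1, 0, 0, 0.4, 0, 0, 0],
    [-1, 0, 0, 0.8, 0, 0, 0],
    [-1, 0, 0, 0.8, 0, 0, 0],
    [-1, 0, 0, 0.6, 0, 0, 0],
    [-1, 0, 0, 0.3, 0, 0, 0],
    [-1, 0, 0, 0.15, 0, 0, 0],
    [-1, 0, 0, 0.1, 0, 0, 0],
    [-1, 0, 0, 0, 0, 0, 0],
    [-1, 0, 0, 0, 0, 0, 0],
  ],
)

```text
t: 15.12
ee_pos: [506.3, 2.8, 108.4]
orientation: [2.221, 2.221, 0.002]
ft_force: [-0.4, -0.3, -4.4]
width: 30.5
grasp_force: 30.0
```

Request:
step_arm(
  plan=[
    [-1, 0, 0, 0.04, 0, 0, 0],
    [-1, 0, 0, 0, 0, 0, 0],
    [0.36, 0, 0, 0, 0, 0, 0],
    [0.36, 0, 0, 0, 0, 0, 0],
    [0.36, 0, 0, 0, 0, 0, 0],
    [0.36, 0, 0, -0.3, 0, 0, 0],
    [0.36, 0, 0, -0.7, 0, 0, 0],
    [0.36, 0, 0, -1, 0, 0, 0],
    [0.36, 0, 0, -0.8, 0, 0, 0],
    [0.8, -0.5, 0.1, 0, 0, 0, 0],
    [0.8, -0.8, 0.2, 0, 0, 0, 0],
    [0.8, -0.8, 0.2, 0, 0, 0, 0],
    [0.8, -0.8, 0.2, 0, 0, 0, 0],
    [0.8, -0.8, 0.2, 0, 0, 0, 0],
    [0.8, -0.7, 0.17, 0, 0, 0, 0],
    [0.8, -0.4, 0, 0, 0, 0, 0],
    [0.8, 0, 0, 0, 0, 0, 0],
    [0.8, 0, 0, 0, 0, 0, 0],
    [0.8, 0, 0, 0, 0, 0, 0],
  ],
)

```text
t: 17.5
ee_pos: [559.1, -236.1, 245.8]
orientation: [-2.22, -2.222, -0.0]
ft_force: [-0.0, -0.6, -0.2]
width: 78.9
grasp_force: 0.0
```

```bash
python3 - <<'E'
from h import *
o,d,W=wrist(); print(o["ee_pos"])
for n,xy,R,a,b in [("can",(559.5,-237),25,117,130),("pot",(569,-304.6),27,46,60)]:
    try: print(n,disc(W,xy,R,a,b))
    except Exception as e: print(n,e)
from workcell import vision
d=vision.get_image("top"); cv2.imwrite("pics/top2.png",d["pixels"][100:300,150:470,::-1].repeat(2,0).repeat(2,1))
W=world(d)
for n,xy,R,a,b in [("amber",(507,2),15.5,134,150),("white",(422,-9),24,117,130),("vial",(661,0),11,38,50)]: print(n,disc(W,xy,R,a,b))
E
```

```text
[ 559.05076483 -236.07243397  245.84964224]
can (array([ 560.5, -235.6]), 1974)
pot (array([ 570.2, -305.7]), 1271)
amber (array([506.5,   1.1]), 106)
white (array([422.1, -11.2]), 246)
vial (array([ 6.614e+02, -3.000e-01]), 32)
```

View pics/top2.png

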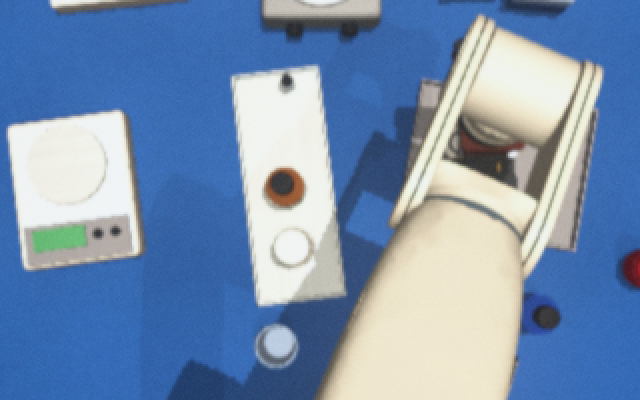

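The amber and white bottles stand upright on the side tray, at about (285,187) and (293,247) in the crop. The vial is untouched at (287,82). The canister is next.

Request:
step_arm(
  plan=[
    [0.8, -0.01, 0.02, 0.4, 0, 0, 0],
    [0.8, 0, 0, 0.8, 0, 0, 0],
    [0.8, 0, 0, 0.8, 0, 0, 0],
    [0.8, 0, 0, 0.7, 0, 0, 0],
    [0.8, 0, 0, 0.4, 0, 0, 0],
    [0.8, 0, 0, 0.21, 0, 0, 0],
    [0.8, 0, 0, 0, 0, 0, 0],
    [0.8, 0, 0, 0, 0, 0, 0],
    [-1, 0, 0, 0, 0, 0, 0],
    [-1, 0, 0, 0, 0, 0, 0],
    [-1, 0, 0, 0, 0, 0, 0],
    [-1, 0, 0, 0, 0, 0, 0],
    [-1, 0, 0, 0, 0, 0, 0],
  ],
)

```text
t: 19.23
ee_pos: [560.3, -237.8, 80.4]
orientation: [2.222, 2.221, 0.0]
ft_force: [0.1, -0.5, 2.8]
width: 49.7
grasp_force: 30.0
```

Request:
step_arm(
  plan=[
    [-1, 0, 0, -0.3, 0, 0, 0],
    [-1, 0, 0, -0.7, 0, 0, 0],
    [-1, 0, 0, -1, 0, 0, 0],
    [-1, 0, 0, -1, 0, 0, 0],
    [-1, 0, 0, -0.2, 0, 0, 0],
    [-1, 0.4, 0.05, 0, 0, 0, 0],
    [-1, 0.7, 0.1, 0, 0, 0, 0],
    [-1, 0.8, 0.1, 0, 0, 0, 0],
    [-1, 0.8, 0.1, 0, 0, 0, 0],
    [-1, 0.8, 0.1, 0, 0, 0, 0],
    [-1, 0.8, 0.1, 0, 0, 0, 0],
    [-1, 0.48, 0.09, 0, 0, 0, 0],
    [-1, 0.2, 0, 0, 0, 0, 0],
    [-1, 0, 0, 0, 0, 0, 0],
    [-1, 0, 0, 0, 0, 0, 0],
  ],
)

```text
t: 21.1
ee_pos: [591.7, 10.6, 239.6]
orientation: [-2.222, -2.22, 0.002]
ft_force: [-0.2, 0.1, -1.6]
width: 49.6
grasp_force: 30.0
```

Request:
step_arm(
  plan=[
    [-1, 0, 0, 0.4, 0, 0, 0],
    [-1, 0, 0, 0.8, 0, 0, 0],
    [-1, 0, 0, 0.8, 0, 0, 0],
    [-1, 0, 0, 0.6, 0, 0, 0],
    [-1, 0, 0, 0.35, 0, 0, 0],
    [-1, 0, 0, 0.15, 0, 0, 0],
    [-1, 0, 0, 0.07, 0, 0, 0],
    [-1, 0, 0, 0, 0, 0, 0],
    [-1, 0, 0, 0, 0, 0, 0],
  ],
)

```text
t: 22.22
ee_pos: [592.8, 11.3, 82.5]
orientation: [2.221, 2.221, 0.002]
ft_force: [0.3, 0.3, -1.2]
width: 49.3
grasp_force: 30.0
```

Request:
step_arm(
  plan=[
    [-1, 0, 0, 0.03, 0, 0, 0],
    [-1, 0, 0, 0, 0, 0, 0],
    [0.45, 0, 0, 0, 0, 0, 0],
    [0.45, 0, 0, 0, 0, 0, 0],
    [0.45, 0, 0, 0, 0, 0, 0],
    [0.45, 0, 0, -0.3, 0, 0, 0],
    [0.45, 0, 0, -0.7, 0, 0, 0],
    [0.45, 0, 0, -1, 0, 0, 0],
    [0.45, 0, 0, -0.9, 0, 0, 0],
    [0.7, -0.5, -0.05, 0, 0, 0, 0],
    [0.7, -0.9, -0.1, 0, 0, 0, 0],
    [0.7, -0.9, -0.1, 0, 0, 0, 0],
    [0.7, -0.9, -0.1, 0, 0, 0, 0],
    [0.7, -0.9, -0.1, 0, 0, 0, 0],
    [0.7, -0.9, 0, 0, 0, 0, 0],
    [0.7, -0.9, 0, 0, 0, 0, 0],
    [0.7, -0.43, 0, 0, 0, 0, 0],
    [0.7, 0, 0, 0, 0, 0, 0],
    [0.7, 0, 0, 0, 0, 0, 0],
    [0.7, 0, 0, 0, 0, 0, 0],
  ],
)

```text
t: 24.72
ee_pos: [569.9, -303.7, 225.3]
orientation: [-2.22, -2.223, -0.0]
ft_force: [-0.5, -0.1, 0.3]
width: 74.6
grasp_force: 0.0
```

```bash
python3 - <<'E'
from h import *
o,d,W=wrist(); print(o["ee_pos"])
print(disc(W,(570,-305.5),27,46,60))
cv2.imwrite("pics/w1.png",d["pixels"][:,:,::-1])
from workcell import vision
d=vision.get_image("top"); W=world(d)
for n,xy,R,a,b in [("amber",(507,2),15.5,134,150),("white",(422,-9),24,117,130),("can",(592,10),25,117,130),("vial",(661,0),11,38,50)]: print(n,disc(W,xy,R,a,b))
E
```

```text
[ 569.85580226 -303.74796235  225.3129394 ]
(array([ 569.9, -304.8]), 1725)
amber (array([506.3,   1. ]), 104)
white (array([421.8, -11. ]), 244)
can (array([593. ,   9.9]), 258)
vial (array([660.5,  -0. ]), 36)
```

View pics/w1.png

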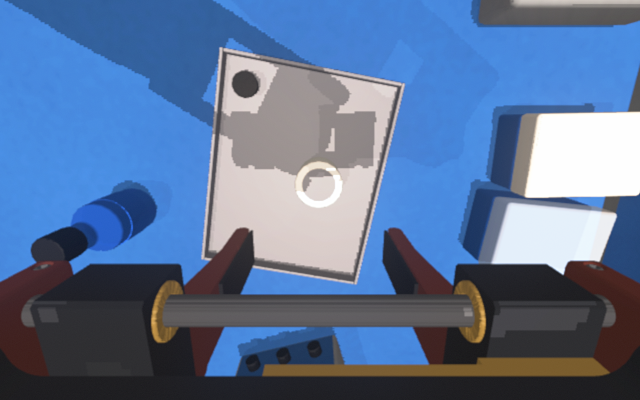

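The spill tray now holds only the pot at (319,184) and the stopper at (245,84). All three containers stand on the side tray. I'll grip the pot.

Request:
step_arm(
  plan=[
    [0.7, -0.02, 0, 0.4, 0, 0, 0],
    [0.7, 0, 0, 0.8, 0, 0, 0],
    [0.7, 0, 0, 0.8, 0, 0, 0],
    [0.7, 0, 0, 0.8, 0, 0, 0],
    [0.7, 0, 0, 0.7, 0, 0, 0],
    [0.7, 0, 0, 0.4, 0, 0, 0],
    [0.7, 0, 0, 0.2, 0, 0, 0],
    [0.7, 0, 0, 0.1, 0, 0, 0],
    [0.7, 0, 0, 0, 0, 0, 0],
    [0.7, 0, 0, 0, 0, 0, 0],
    [-1, 0, 0, 0, 0, 0, 0],
    [-1, 0, 0, 0, 0, 0, 0],
    [-1, 0, 0, 0, 0, 0, 0],
    [-1, 0, 0, 0, 0, 0, 0],
    [-1, 0, 0, 0, 0, 0, 0],
  ],
)

```text
t: 26.7
ee_pos: [569.8, -306.3, 15.5]
orientation: [2.221, 2.221, 0.0]
ft_force: [-1.4, 0.9, 4.6]
width: 53.3
grasp_force: 30.0
```

Request:
step_arm(
  plan=[
    [-1, 0, 0, -0.3, 0, 0, 0],
    [-1, 0, 0, -0.7, 0, 0, 0],
    [-1, 0, 0, -1, 0, 0, 0],
    [-1, 0, 0, -1, 0, 0, 0],
    [-1, 0, 0, -1, 0, 0, 0],
    [-1, 0, 0, -0.6, 0, 0, 0],
    [-1, 0.4, 0, 0, 0, 0, 0],
    [-1, 0.8, -0.08, 0, 0, 0, 0],
    [-1, 0.8, -0.08, 0, 0, 0, 0],
    [-1, 0.8, -0.08, 0, 0, 0, 0],
    [-1, 0.8, -0.08, 0, 0, 0, 0],
    [-1, 0.8, -0.08, 0, 0, 0, 0],
    [-1, 0.8, -0.08, 0, 0, 0, 0],
    [-1, 0.8, -0.08, 0, 0, 0, 0],
    [-1, 0.8, -0.08, 0, 0, 0, 0],
    [-1, 0.8, 0, 0, 0, 0, 0],
    [-1, 0.8, 0, 0, 0, 0, 0],
    [-1, 0.8, 0, 0, 0, 0, 0],
    [-1, 0.8, 0, 0, 0, 0, 0],
    [-1, 0.8, 0, 0, 0, 0, 0],
  ],
)

```text
t: 29.2
ee_pos: [535.4, 235.4, 243.0]
orientation: [-2.22, -2.221, 0.005]
ft_force: [0.6, 0.4, -1.0]
width: 53.2
grasp_force: 30.0
```

Request:
step_arm(
  plan=[
    [-1, 0.7, 0, 0, 0, 0, 0],
    [-1, 0.5, 0, 0, 0, 0, 0],
    [-1, 0.3, 0, 0, 0, 0, 0],
    [-1, 0, 0, 0, 0, 0, 0],
    [-1, 0, 0, 0, 0, 0, 0],
    [-1, 0, 0, 0, 0, 0, 0],
  ],
)

```text
t: 29.95
ee_pos: [538.0, 307.8, 245.3]
orientation: [2.223, 2.22, -0.0]
ft_force: [0.7, -0.0, -2.3]
width: 53.0
grasp_force: 30.0
```

```bash
python3 - <<'E'
from h import *
o,d,W=wrist(); print(o["ee_pos"],o["width"])
cv2.imwrite("pics/w2.png",d["pixels"][:,:,::-1])
m=(W[...,2]>67)&(W[...,2]<77)&(np.hypot(W[...,0]-537.5,W[...,1]-310.7)<75)
P=W[m][:,:2].astype(np.float32); print(len(P),cv2.minEnclosingCircle(P),P.min(0),P.max(0))
E
```

```text
[537.95793876 307.80874213 245.28088778] 52.98568546876862
6415 ((538.0919799804688, 311.38848876953125), 55.94416427612305) [482.73633 270.86295] [593.6951  366.44354]
```

View pics/w2.png

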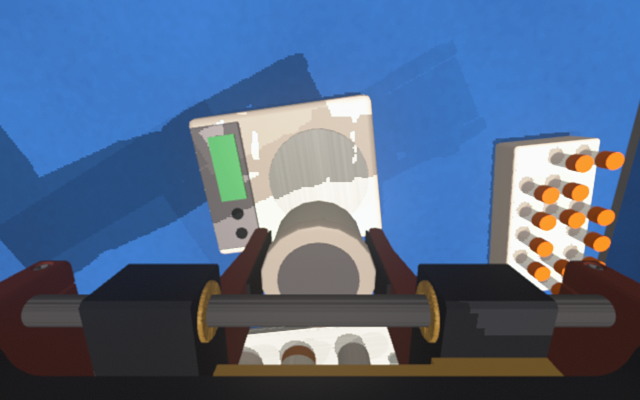

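The pot is held level just short of the pan centre at (538,311), and the pan is clear. I'll lower it slowly.

Request:
step_arm(
  plan=[
    [-1, 0.06, 0, 0.3, 0, 0, 0],
    [-1, 0, 0, 0.6, 0, 0, 0],
    [-1, 0, 0, 0.6, 0, 0, 0],
    [-1, 0, 0, 0.5, 0, 0, 0],
    [-1, 0, 0, 0.4, 0, 0, 0],
    [-1, 0, 0, 0.3, 0, 0, 0],
    [-1, 0, 0, 0.2, 0, 0, 0],
    [-1, 0, 0, 0.1, 0, 0, 0],
    [-1, 0, 0, 0.1, 0, 0, 0],
    [-1, 0, 0, 0.05, 0, 0, 0],
    [-1, 0, 0, 0, 0, 0, 0],
    [-1, 0, 0, 0, 0, 0, 0],
  ],
)

```text
t: 31.5
ee_pos: [538.0, 311.9, 88.0]
orientation: [2.222, 2.221, 0.001]
ft_force: [-0.2, -0.2, -1.2]
width: 53.4
grasp_force: 30.0
```

Request:
step_arm(
  plan=[
    [-1, 0, 0, 0.04, 0, 0, 0],
    [-1, 0, 0, 0.03, 0, 0, 0],
    [-1, 0, 0, 0, 0, 0, 0],
    [-1, 0, 0, 0, 0, 0, 0],
  ],
)

```text
t: 32.0
ee_pos: [537.8, 311.8, 84.2]
orientation: [-2.222, -2.221, 0.0]
ft_force: [0.1, -0.3, -1.5]
width: 53.3
grasp_force: 30.0
```

Request:
step_arm(
  plan=[
    [-1, 0, 0, 0.02, 0, 0, 0],
    [-1, 0, 0, 0, 0, 0, 0],
    [0.6, 0, 0, 0, 0, 0, 0],
    [0.6, 0, 0, 0, 0, 0, 0],
    [0.6, 0, 0, 0, 0, 0, 0],
    [0.6, 0, 0, 0, 0, 0, 0],
    [0.6, 0, 0, -0.2, 0, 0, 0],
    [0.6, 0, 0, -0.6, 0, 0, 0],
    [0.6, 0, 0, -0.9, 0, 0, 0],
    [0.6, 0, 0, -0.9, 0, 0, 0],
    [0.6, 0, 0, -0.8, 0, 0, 0],
    [0.6, 0, 0, 0, 0, 0, 0],
  ],
)

```text
t: 33.5
ee_pos: [539.6, 312.8, 257.7]
orientation: [2.22, 2.22, 0.012]
ft_force: [0.2, 0.1, -0.6]
width: 70.5
grasp_force: 0.0
```

```bash
python3 - <<'E'
from h import *
o,d,W=wrist(); print(o["ee_pos"],o["width"])
cv2.imwrite("pics/w3.png",d["pixels"][:,:,::-1])
print(disc(W,(538,311.5),27,114,126))
m=(W[...,2]>67)&(W[...,2]<77)&(np.hypot(W[...,0]-537.5,W[...,1]-310.7)<75)
print(cv2.minEnclosingCircle(W[m][:,:2].astype(np.float32)))
E
```

```text
[539.64483988 312.80332384 257.74967092] 70.50390871427562
(array([537.5, 313.4]), 2119)
((537.960693359375, 311.4146728515625), 55.936588287353516)
```

View pics/w3.png

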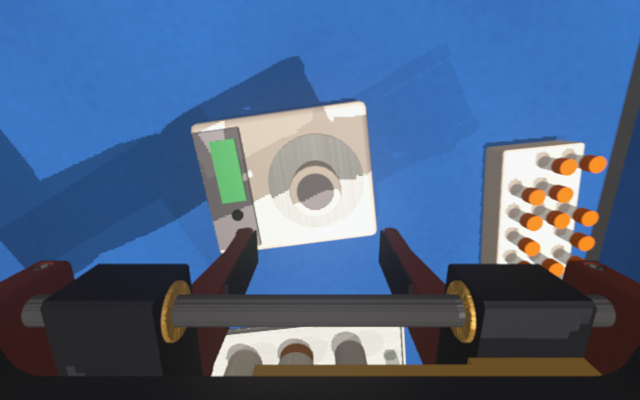

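The pot stands upright at (316,190), in the middle of the pan within 2 mm. Now I'll go back for the canister.

Request:
step_arm(
  plan=[
    [0.45, -0.4, 0.09, 0, 0, 0, 0],
    [0.45, -0.9, 0.2, 0, 0, 0, 0],
    [0.45, -0.9, 0.2, 0, 0, 0, 0],
    [0.45, -0.9, 0.2, 0, 0, 0, 0],
    [0.45, -0.9, 0.2, 0, 0, 0, 0],
    [0.45, -0.9, 0.2, 0, 0, 0, 0],
    [0.45, -0.8, 0, 0, 0, 0, 0],
    [0.45, -0.32, 0, 0, 0, 0, 0],
    [0.45, 0, 0, 0, 0, 0, 0],
    [0.45, 0, 0, 0, 0, 0, 0],
    [0.45, 0, 0, 0, 0, 0, 0],
  ],
)

```text
t: 34.92
ee_pos: [592.1, 11.9, 253.1]
orientation: [-2.22, -2.223, 0.0]
ft_force: [0.1, 0.5, -0.1]
width: 63.5
grasp_force: 0.0
```

```bash
python3 - <<'E'
from h import *
o,d,W=wrist(); print(o["ee_pos"],o["width"])
for n,xy,R,a,b in [("can",(593,11),25,117,130),("amber",(507,2),15.5,134,150),("white",(422,-9),24,117,130)]:print(n,disc(W,xy,R,a,b))
E
```

```text
[592.14976291  11.93591788 253.06686757] 63.51526923110728
can (array([592.5,  13.6]), 1887)
amber (array([507. ,   4.1]), 864)
white (array([423.3,  -7.8]), 1828)
```

Request:
step_arm(
  plan=[
    [0.45, 0, 0, 0.4, 0, 0, 0],
    [0.45, 0, 0, 0.8, 0, 0, 0],
    [0.45, 0, 0, 0.8, 0, 0, 0],
    [0.45, 0, 0, 0.7, 0, 0, 0],
    [0.45, 0, 0, 0.5, 0, 0, 0],
    [0.45, 0, 0, 0.24, 0, 0, 0],
    [0.45, 0, 0, 0, 0, 0, 0],
    [0.45, 0, 0, 0, 0, 0, 0],
    [-1, 0, 0, 0, 0, 0, 0],
    [-1, 0, 0, 0, 0, 0, 0],
    [-1, 0, 0, 0, 0, 0, 0],
    [-1, 0, 0, 0, 0, 0, 0],
  ],
)

```text
t: 36.48
ee_pos: [592.9, 10.7, 82.0]
orientation: [2.221, 2.22, 0.002]
ft_force: [-0.7, 0.0, 6.4]
width: 49.6
grasp_force: 30.0
```

Request:
step_arm(
  plan=[
    [-1, 0, 0, -0.3, 0, 0, 0],
    [-1, 0, 0, -0.7, 0, 0, 0],
    [-1, 0, 0, -1, 0, 0, 0],
    [-1, 0, 0, -1, 0, 0, 0],
    [-1, 0, 0, -0.2, 0, 0, 0],
    [-1, -0.4, -0.04, 0, 0, 0, 0],
    [-1, -0.7, -0.1, 0, 0, 0, 0],
    [-1, -0.8, -0.1, 0, 0, 0, 0],
    [-1, -0.8, -0.1, 0, 0, 0, 0],
    [-1, -0.8, -0.1, 0, 0, 0, 0],
    [-1, -0.8, -0.1, 0, 0, 0, 0],
    [-1, -0.48, -0.1, 0, 0, 0, 0],
    [-1, -0.2, 0, 0, 0, 0, 0],
    [-1, 0, 0, 0, 0, 0, 0],
    [-1, 0, 0, 0, 0, 0, 0],
    [-1, 0, 0, 0, 0, 0, 0],
  ],
)

```text
t: 38.48
ee_pos: [560.3, -237.3, 241.1]
orientation: [-2.22, -2.222, 0.0]
ft_force: [0.1, 0.2, -2.0]
width: 49.6
grasp_force: 30.0
```

Request:
step_arm(
  plan=[
    [-1, 0, 0, 0.4, 0, 0, 0],
    [-1, 0, 0, 0.8, 0, 0, 0],
    [-1, 0, 0, 0.8, 0, 0, 0],
    [-1, 0, 0, 0.6, 0, 0, 0],
    [-1, 0, 0, 0.3, 0, 0, 0],
    [-1, 0, 0, 0.15, 0, 0, 0],
    [-1, 0, 0, 0.1, 0, 0, 0],
    [-1, 0, 0, 0, 0, 0, 0],
    [-1, 0, 0, 0, 0, 0, 0],
  ],
)

```text
t: 39.6
ee_pos: [560.7, -238.5, 84.5]
orientation: [2.221, 2.22, 0.001]
ft_force: [-0.8, 0.2, -2.4]
width: 49.4
grasp_force: 30.0
```

Request:
step_arm(
  plan=[
    [-1, 0, 0, 0.04, 0, 0, 0],
    [-1, 0, 0, 0, 0, 0, 0],
    [0.5, 0, 0, 0, 0, 0, 0],
    [0.5, 0, 0, 0, 0, 0, 0],
    [0.5, 0, 0, 0, 0, 0, 0],
    [0.5, 0, 0, -0.3, 0, 0, 0],
    [0.5, 0, 0, -0.8, 0, 0, 0],
    [0.5, 0, 0, -1, 0, 0, 0],
    [0.5, 0, 0, -1, 0, 0, 0],
    [0.36, 0.5, -0.1, -0.2, 0, 0, 0],
    [0.36, 0.8, -0.2, 0, 0, 0, 0],
    [0.36, 0.8, -0.2, 0, 0, 0, 0],
    [0.36, 0.8, -0.2, 0, 0, 0, 0],
    [0.36, 0.8, -0.2, 0, 0, 0, 0],
    [0.36, 0.7, -0.18, 0, 0, 0, 0],
    [0.36, 0.4, 0, 0, 0, 0, 0],
    [0.36, 0, 0, 0, 0, 0, 0],
    [0.36, 0, 0, 0, 0, 0, 0],
  ],
)

```text
t: 41.85
ee_pos: [505.9, 1.6, 246.5]
orientation: [-2.221, -2.221, 0.001]
ft_force: [-0.2, -0.3, -0.5]
width: 59.6
grasp_force: 0.0
```

```bash
python3 - <<'E'
from h import *
from workcell import vision
o,d,W=wrist(); print(o["ee_pos"],o["width"])
for n,xy,R,a,b in [("amber",(507,2),15.5,134,150)]:print(n,disc(W,xy,R,a,b))
W=world(vision.get_image("top"))
print(disc(W,(561,-238),25,117,130), "start top 561.1 -238.0")
E
```

```text
[505.87542993   1.57991775 246.52355601] 59.56888737619652
amber (array([505.7,   4.1]), 890)
(array([ 560.8, -238. ]), 264) start top 561.1 -238.0
```

Request:
step_arm(
  plan=[
    [0.36, 0.02, 0, 0.4, 0, 0, 0],
    [0.36, 0, 0, 0.8, 0, 0, 0],
    [0.36, 0, 0, 0.8, 0, 0, 0],
    [0.36, 0, 0, 0.5, 0, 0, 0],
    [0.36, 0, 0, 0.3, 0, 0, 0],
    [0.36, 0, 0, 0, 0, 0, 0],
    [0.36, 0, 0, 0, 0, 0, 0],
    [-1, 0, 0, 0, 0, 0, 0],
    [-1, 0, 0, 0, 0, 0, 0],
    [-1, 0, 0, 0, 0, 0, 0],
    [-1, 0, 0, 0, 0, 0, 0],
    [-1, 0, 0, 0, 0, 0, 0],
  ],
)

```text
t: 43.45
ee_pos: [506.3, 2.8, 107.0]
orientation: [2.221, 2.221, 0.0]
ft_force: [-1.6, 0.4, 5.2]
width: 30.4
grasp_force: 30.0
```

Request:
step_arm(
  plan=[
    [-1, 0, 0, -0.3, 0, 0, 0],
    [-1, 0, 0, -0.7, 0, 0, 0],
    [-1, 0, 0, -1, 0, 0, 0],
    [-1, 0, 0, -1, 0, 0, 0],
    [-1, 0, 0, -0.2, 0, 0, 0],
    [-1, -0.3, 0, 0, 0, 0, 0],
    [-1, -0.7, 0.1, 0, 0, 0, 0],
    [-1, -0.8, 0.1, 0, 0, 0, 0],
    [-1, -0.8, 0.1, 0, 0, 0, 0],
    [-1, -0.8, 0.1, 0, 0, 0, 0],
    [-1, -0.8, 0.1, 0, 0, 0, 0],
    [-1, -0.8, 0.08, 0, 0, 0, 0],
    [-1, -0.8, 0, 0, 0, 0, 0],
    [-1, -0.8, 0, 0, 0, 0, 0],
    [-1, -0.6, 0, 0, 0, 0, 0],
    [-1, -0.3, 0, 0, 0, 0, 0],
    [-1, 0, 0, 0, 0, 0, 0],
    [-1, 0, 0, 0, 0, 0, 0],
    [-1, 0, 0, 0, 0, 0, 0],
  ],
)

```text
t: 45.82
ee_pos: [535.3, -371.1, 266.7]
orientation: [-2.22, -2.222, -0.0]
ft_force: [0.2, 1.0, -3.1]
width: 30.4
grasp_force: 30.0
```

Request:
step_arm(
  plan=[
    [-1, -0.02, 0, 0.4, 0, 0, 0],
    [-1, 0, 0, 0.8, 0, 0, 0],
    [-1, 0, 0, 0.8, 0, 0, 0],
    [-1, 0, 0, 0.6, 0, 0, 0],
    [-1, 0, 0, 0.3, 0, 0, 0],
    [-1, 0, 0, 0.15, 0, 0, 0],
    [-1, 0, 0, 0.12, 0, 0, 0],
    [-1, 0, 0, 0, 0, 0, 0],
    [-1, 0, 0, 0, 0, 0, 0],
  ],
)

```text
t: 46.95
ee_pos: [535.6, -373.5, 109.1]
orientation: [2.221, 2.22, 0.0]
ft_force: [0.3, -1.0, -2.5]
width: 30.1
grasp_force: 30.0
```

Request:
step_arm(
  plan=[
    [-1, 0, 0, 0.03, 0, 0, 0],
    [-1, 0, 0, 0, 0, 0, 0],
    [0.36, 0, 0, 0, 0, 0, 0],
    [0.36, 0, 0, 0, 0, 0, 0],
    [0.36, 0, 0, 0, 0, 0, 0],
    [0.36, 0, 0, -0.3, 0, 0, 0],
    [0.36, 0, 0, -0.7, 0, 0, 0],
    [0.36, 0, 0, -1, 0, 0, 0],
    [0.36, 0, 0, -0.8, 0, 0, 0],
    [0.36, 0.6, -0.2, 0, 0, 0, 0],
    [0.36, 0.9, -0.3, 0, 0, 0, 0],
    [0.36, 0.9, -0.3, 0, 0, 0, 0],
    [0.36, 0.9, -0.3, 0, 0, 0, 0],
    [0.36, 0.9, -0.3, 0, 0, 0, 0],
    [0.36, 0.9, -0.3, 0, 0, 0, 0],
    [0.36, 0.9, -0.3, 0, 0, 0, 0],
    [0.36, 0.8, -0.27, 0, 0, 0, 0],
    [0.45, 0.49, 0, 0, 0, 0, 0],
    [0.45, 0, 0, 0, 0, 0, 0],
    [0.45, 0, 0, 0, 0, 0, 0],
  ],
)

```text
t: 49.45
ee_pos: [422.1, -9.2, 247.3]
orientation: [2.221, 2.221, 0.001]
ft_force: [0.4, 0.0, 0.0]
width: 63.7
grasp_force: 0.0
```

```bash
python3 - <<'E'
from h import *
from workcell import vision
o,d,W=wrist(); print(o["ee_pos"],o["width"])
for n,xy,R,a,b in [("white",(422,-8),24,117,130)]:print(n,disc(W,xy,R,a,b))
W=world(vision.get_image("top"))
print(disc(W,(536,-374),15.5,134,150), "start top 535.8 -374.7")
E
```

```text
[422.11123517  -9.17906387 247.26183998] 63.67460984079591
white (array([420.9,  -7.9]), 1866)
(array([ 535.7, -374.3]), 109) start top 535.8 -374.7
```

Request:
step_arm(
  plan=[
    [0.45, 0.02, -0.02, 0.4, 0, 0, 0],
    [0.45, 0, 0, 0.8, 0, 0, 0],
    [0.45, 0, 0, 0.8, 0, 0, 0],
    [0.45, 0, 0, 0.6, 0, 0, 0],
    [0.45, 0, 0, 0.46, 0, 0, 0],
    [0.45, 0, 0, 0, 0, 0, 0],
    [0.45, 0, 0, 0, 0, 0, 0],
    [-1, 0, 0, 0, 0, 0, 0],
    [-1, 0, 0, 0, 0, 0, 0],
    [-1, 0, 0, 0, 0, 0, 0],
    [-1, 0, 0, 0, 0, 0, 0],
    [-1, 0, 0, 0, 0, 0, 0],
  ],
)

```text
t: 51.05
ee_pos: [421.3, -7.7, 94.5]
orientation: [2.221, 2.221, 0.001]
ft_force: [-0.6, -0.5, 7.7]
width: 47.7
grasp_force: 30.0
```

Request:
step_arm(
  plan=[
    [-1, 0, 0, -0.3, 0, 0, 0],
    [-1, 0, 0, -0.7, 0, 0, 0],
    [-1, 0, 0, -1, 0, 0, 0],
    [-1, 0, 0, -1, 0, 0, 0],
    [-1, -0.3, 0.1, 0, 0, 0, 0],
    [-1, -0.7, 0.2, 0, 0, 0, 0],
    [-1, -0.8, 0.25, 0, 0, 0, 0],
    [-1, -0.8, 0.25, 0, 0, 0, 0],
    [-1, -0.8, 0.25, 0, 0, 0, 0],
    [-1, -0.8, 0.25, 0, 0, 0, 0],
    [-1, -0.8, 0.25, 0, 0, 0, 0],
    [-1, -0.5, 0.08, 0, 0, 0, 0],
    [-1, -0.22, 0, 0, 0, 0, 0],
    [-1, 0, 0, 0, 0, 0, 0],
    [-1, 0, 0, 0, 0, 0, 0],
    [-1, 0, 0, 0, 0, 0, 0],
  ],
)

```text
t: 53.05
ee_pos: [502.1, -292.7, 243.9]
orientation: [-2.22, -2.222, -0.0]
ft_force: [-0.6, -1.1, -1.7]
width: 47.5
grasp_force: 30.0
```

Request:
step_arm(
  plan=[
    [-1, -0.02, 0.01, 0.4, 0, 0, 0],
    [-1, 0, 0, 0.8, 0, 0, 0],
    [-1, 0, 0, 0.8, 0, 0, 0],
    [-1, 0, 0, 0.5, 0, 0, 0],
    [-1, 0, 0, 0.25, 0, 0, 0],
    [-1, 0, 0, 0.15, 0, 0, 0],
    [-1, 0, 0, 0.07, 0, 0, 0],
    [-1, 0, 0, 0, 0, 0, 0],
    [-1, 0, 0, 0, 0, 0, 0],
  ],
)

```text
t: 54.18
ee_pos: [503.1, -294.9, 95.9]
orientation: [2.221, 2.22, 0.0]
ft_force: [-0.7, -0.0, -1.8]
width: 47.4
grasp_force: 30.0
```

Lower the last millimetre, release, lift, and swing clear to the left.

Request:
step_arm(
  plan=[
    [-1, 0, 0, 0.025, 0, 0, 0],
    [-1, 0, 0, 0, 0, 0, 0],
    [0.5, 0, 0, 0, 0, 0, 0],
    [0.5, 0, 0, 0, 0, 0, 0],
    [0.5, 0, 0, 0, 0, 0, 0],
    [0.5, 0, 0, -0.3, 0, 0, 0],
    [0.5, 0, 0, -0.8, 0, 0, 0],
    [0.5, 0, 0, -1, 0, 0, 0],
    [0.5, 0, 0, -1, 0, 0, 0],
    [0.5, 0.5, -0.1, 0, 0, 0, 0],
    [0.5, 0.8, -0.3, 0, 0, 0, 0],
    [0.5, 0.8, -0.3, 0, 0, 0, 0],
    [0.5, 0.8, -0.3, 0, 0, 0, 0],
    [0.5, 0.8, -0.3, 0, 0, 0, 0],
    [0.5, 0.5, -0.2, 0, 0, 0, 0],
    [0.5, 0, 0, 0, 0, 0, 0],
    [0.5, 0, 0, 0, 0, 0, 0],
  ],
)

```text
t: 56.3
ee_pos: [427.8, -84.8, 248.9]
orientation: [2.221, 2.222, -0.0]
ft_force: [1.5, 0.2, -0.1]
width: 65.6
grasp_force: 0.0
```

```bash
python3 - <<'E'
from h import *
from workcell import vision,get_obs
print(get_obs()["ee_pos"])
d=vision.get_image("top"); W=world(d); W0=world(np.load("top0.npz"))
cv2.imwrite("pics/top3.png",d["pixels"][100:300,150:470,::-1].repeat(2,0).repeat(2,1))
for n,xy,R,a,b in [("amber",(536,-375),15.5,134,150),("white",(504,-296),24,117,130),("can",(561,-238),25,117,130),
 ("stopper",(485,-198),15,22,34),("vial",(661,0),11,38,50)]: print(n,disc(W,xy,R,a,b)[0],disc(W0,xy,R,a,b)[0])
print(disc(W,(538,309),27,112,128),"pan",disc(W0,(538,309),56,68,77))
E
```

```text
[427.80641293 -84.82779921 248.9284061 ]
amber [ 535.5 -374.3] [ 535.8 -374.7]
white [ 503.7 -297.3] [ 503.6 -296.6]
can [ 561.  -238.3] [ 561.1 -238. ]
stopper [ 491. -203.] [ 488.8 -198.8]
vial [ 6.617e+02 -3.000e-01] [ 6.612e+02 -1.000e-01]
(array([538., 309.]), 307) pan (array([538.2, 308.6]), 1076)
```

View pics/top3.png

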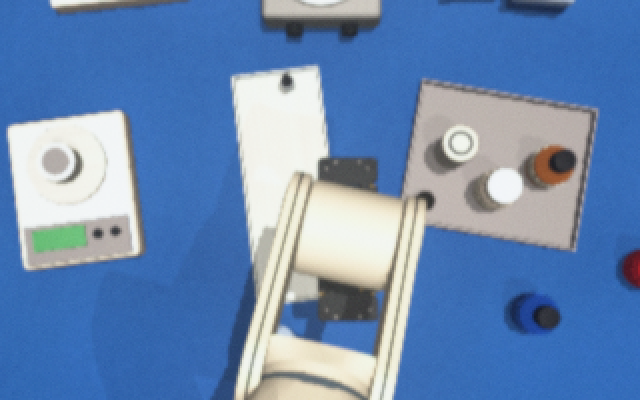

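The pot is centred on the pan at (60,162). The canister (460,144), white bottle (503,187) and amber bottle (553,164) are all within 1 mm of their starting spots. The stopper at (425,201) is only partly hidden by the arm, and the vial has not moved.

```bash
python3 -c "
from workcell import ctrl
print(ctrl.close_job())"
```

```text
the job is handed in; nothing more can be done
None
```

The job is handed in, with no verdict shown: the pot stands on the balance within about 2 mm of the pan's centre, all three containers are back upright within about 1 mm of where they started, and the stopper and vial were left alone.

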